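# Load the chocolate melter and start it with its D-shaft knob

## Task

Load and start the little chocolate melter: pick up the tray by its handle, tip all three chocolate pieces into the melter's pan without touching them with the gripper, and set the empty tray flat on the counter again. Then pick up the loose control knob, turn it so that its flat matches the flat of the melter's D-shaped shaft, push it fully onto the shaft and press knob and shaft right down against the spring; finish while still holding the knob with the gripper and keeping it pressed down. Leave the salt shaker, honey jar and espresso cup where they stand.

Things in the scene. Friction and masses are not known exactly. Their poses are not given: they have to be found in the camera images.
- pan_in (a point): centre of the inner floor of the melter's square steel pan, 13 mm above the counter. The melter is a fixed low grey appliance, 144 mm (x) by 222 mm (y), standing on the counter; the pan, open at the top, is its left part (+y), the control box its right part (-y). Inside, the pan is 122 mm (x) by 116 mm (y); its rim (outer size 144 by 138 mm) tops out 62 mm above the counter. Axes: x from the melter's front (robot side) to its back, y to the left, z up
- shaft_top (a point): centre of the top end of the melter's upright steel D-shaft, on top of the 50 mm high control box (88 mm wide in y, 140 mm in x). The shaft is 14 mm in diameter, stands 26 mm above the control box, its top edge is chamfered 1.8 mm; its flat lies 3.5 mm from the axis and faces this point's -x, the front of the melter. z up, along the shaft. The shaft does not turn; it sinks with joint spindle
- spindle (a joint): how far the D-shaft is pressed down, m: 0 at rest, 0.007 at its stop; a spring pushes it back up with 4 N at 0 rising to 11 N at 0.007
- knob_grip (a point): the loose black control knob (46 mm high in all, 45 g), lying right way up on the counter: a round skirt 46 mm in diameter and 21 mm high with an upright grip bar on top, 14 mm thick (y), 34 mm long (x -14 to +20 mm), 25 mm high. A narrow 5 mm aluminium nose on the bar reaches out to x = -27 mm. This point is on the knob's axis, 34 mm above its underside, in the middle of the bar's height; x along the bar away from the nose, z up
- knob_bore (a point): centre of the closed inner end of the knob's D-shaped bore, on the knob's axis 16 mm above its underside. The bore is open below, 15.6 mm in diameter with a flat 4.3 mm from the axis at -x, under the nose; same axes as knob_grip. Fully home the shaft's end touches here (this point coincides with shaft_top, x axes the same way; the skirt then stands 10 mm above the control box with the shaft unpressed)
- tray_handle (a point): middle of the upright wooden handle of the aluminium tray (160 g). The handle is a plate 10 mm thick (y), 58 mm long (x), from 15 to 59 mm above the tray's underside; this point is 40 mm above the underside and 90 mm behind the tray's middle. Axes: x forward towards the tray's open end, z up. The tray is 120 mm long, 84 mm wide, with 22 mm high, 3 mm thick walls behind and at both sides, a 3 mm floor and no wall at the front.
- tray_lip (a point): middle of the tray's open front edge, on the top of its floor, 3 mm above the underside: 150 mm ahead of tray_handle and 37 mm lower; same axes
- tray: the tray as a whole; origin at the middle of its underside, same axes as tray_handle. Beyond it on the counter stands the fixed till: front at world x = 0.52, right side at y = -0.11, left side at y = 0.33; its foot is 0.13 m high, the rest and its display reach up to z = 0.40
- knob: the knob as a whole; origin at the middle of its underside, same axes as knob_grip
- chunk_1: dark brown rigid piece of chocolate, 30 x 24 x 18 mm, 20 g, lying on the tray; origin at the middle of its underside. It starts to slide on the tray at 14 to 20 degrees of tilt
- chunk_2: dark brown rigid piece of chocolate, 26 x 26 x 20 mm, 20 g, lying on the tray; origin at the middle of its underside. It starts to slide on the tray at 14 to 20 degrees of tilt
- chunk_3: dark brown rigid piece of chocolate, 32 x 22 x 16 mm, 20 g, lying on the tray; origin at the middle of its underside. It starts to slide on the tray at 14 to 20 degrees of tilt
- salt_shaker: salt shaker, 44 mm in diameter, 90 mm high, to be left alone; origin at the middle of its underside
- honey_jar: honey jar, 64 x 68 mm, 84 mm high, to be left alone; origin at the middle of its underside
- espresso_cup: espresso cup, 60 x 87 mm with its handle, 56 mm high, to be left alone; origin at its underside

How it is judged (in metres and radians):
On the way, in this order (a step that is already met when the one before it is completed fails the run):
1. all three chocolate pieces are in the pan (x of chunk_1 in the frame of pan_in between -0.06 and 0.06 m and y of chunk_1 in the frame of pan_in between -0.057 and 0.057 m and z of chunk_1 in the frame of pan_in between -0.01 and 0.045 m and x of chunk_2 in the frame of pan_in between -0.06 and 0.06 m and y of chunk_2 in the frame of pan_in between -0.057 and 0.057 m and z of chunk_2 in the frame of pan_in between -0.01 and 0.045 m and x of chunk_3 in the frame of pan_in between -0.06 and 0.06 m and y of chunk_3 in the frame of pan_in between -0.057 and 0.057 m and z of chunk_3 in the frame of pan_in between -0.01 and 0.045 m), for 0.2 s.
2. the knob is fully home on the D-shaft (distance between knob_bore and shaft_top below 0.0035 m and angle between the x axis of knob_bore and the x axis of shaft_top, either way round below 0.2 rad and angle between knob_bore's own z axis and vertical below 0.12 rad), for 0.2 s.
At the end, for the whole second after the job is handed in: All pieces in the pan below its rim; tray flat on the counter (0.12 rad), let go; knob home on the shaft (within 3.5 mm, flats within 0.2 rad, tilt under 0.12 rad), shaft pressed down over 4.5 of 7 mm, fingers on the knob with over 2 N, at rest (all of step 1 and all of step 2 and angle between tray_handle's own z axis and vertical below 0.12 rad and height (world z) of tray_handle below 0.046 m and height (world z) of tray_lip below 0.01 m and value of joint spindle above 0.0045 m and contact force between the fingers and knob above 2 N and contact force between the fingers and tray below 0.2 N and linear speed of knob below 0.02 m/s); the arm keeps its last pose, push and grip.
It fails at once if the fingers touch a chocolate piece (contact force between the fingers and chunk_1 above 0.3 N or contact force between the fingers and chunk_2 above 0.3 N or contact force between the fingers and chunk_3 above 0.3 N).
It fails at once if salt shaker, honey jar or espresso cup shifted by more than 30 mm (distance of any of salt_shaker, honey_jar, espresso_cup from where it was at the start of the episode above 0.03 m).
It also fails if it takes over 67 s, if anything falls off the work surface, if the arm or the gripper's body presses on something with over 40 N, if the wrist force passes 120 N, or if a joint passes its speed limit or range.

## Robot

A 6-joint arm with a two-finger parallel gripper is mounted at the origin on a cart in front of the work surface, level with it; the furniture and walls round the work are solid. World frame = base frame: x ahead of the robot, y to its left, z up, the work surface at z = 0. Lengths are in mm, angles in rad, forces in N, time in s.
With the tool pointing down it reaches from about 275 to 750 mm from the base axis. Payload 10.2 kg.
Tool frame: the origin (TCP) lies on the mounting face of the last link; the fingertips stand 166 mm ahead of it and the grasp point (between the pads) lies 147 mm ahead of it; z points along the fingers, y is the direction in which the jaws open and shut (so a half turn about z gives the same grasp; the last joint's range is limited). The gripper opens to 88 mm and grips with 3 to 60 N. Pads are 18 mm wide; open, the fingers measure 123 mm over their backs; the gripper's body (75 mm by 187 mm) begins 45 mm behind the grasp point.
Start: joints at [-1.503, 0.313, 1.498, -0, 1.331, -0.223], TCP at [150.514, -502.969, 404.72] pointing down, gripper open.
Joint ranges: [-2.94, 2.94], [-0.97, 2.17], [0.19, 2.56], [-1.23, 4.37], [0.02, 3.11], [-2.88, 2.88]. Speed limits (rad/s): [2.39, 2.39, 3.01, 3.14, 3.14, 3.14].

## Interface

Orientations are given as a unit quaternion [w, x, y, z].
In Python, from bench import r gives the robot as it stands.
- The arm moves only by the shell command python3 -m handwheel 'ROWS' [OPENING] [FORCE]. ROWS is JSON, a list of rows, each a list of 2 entries, a list of its own where there are three numbers: the shift along the world's x, y, z in mm, then the turn about the world's z in rad. In form: [[[dx, dy, dz], yaw], ...]. A call has 1 to 10 rows; each row shifts and turns the commanded pose from where the row before left it; what a row does not reach is not made up. A row lasts 1/12 s, in which the tool goes at most 41.7 mm and 7.16 degrees, less where a joint would pass 70% of its speed; a pose out of reach is approached as far as the arm can. A call with a gripper value outside its range is refused whole. OPENING is the opening, from -1 (shut) to 1 (fully open), so that 0 is half open, set as the call begins (- or left out, the last holds). The fingers move at their own pace and stop on an object; FORCE is the grip in N (left out, the last holds). Time passes only in rows, so rows that do not move let the fingers close. It gives the time, the measured TCP pose, the force and the opening at its end, in the units of the state.
- r.sense(): the state, without advancing time (a new reading comes with each control period).
- r.read_camera(name): name is "side" or "top" or "wrist"; returns a dict with "frame" (400x640x3 uint8, red, green, blue), "K" (3x3 intrinsics, pixels), "eye" and "orientation" of the camera in the world. Camera axes: x right, y down, z forward; pixel columns grow to the right and rows downward; lengths in mm; the calibration is good to about 2 mm. A picture is of the moment at which its call begins. There is no depth.
- r.finish_job(): hands the job in, once; it reports no verdict.
The state is a dict: "clock": time; "joint_pos": joint angles; "dq": joint speeds; "joint_efforts": joint torques, N m; "ee_pos": TCP position; "tcp_rot": TCP orientation; "wrist_force": force on the tool from outside, world axes, zero at the start; "wrist_torque": the same for the moment, N m; "finger_gap": finger opening in mm.
Only numpy, scipy, OpenCV 4.12 (cv2) and the standard library are available. Lean on these libraries where they do the work, as an engineer would, in place of code of your own. Each camera call takes 0.05 s, during which the arm holds its last target.

## Working session

There is one attempt and no reset: what is moved stays moved. The work goes in short steps, Python scripts to look and compute and a shell command to move; the robot and the scene stay as the last step left them, time stands still between calls to the robot, and variables do not carry over. Pictures are saved under pics/ and viewed, and the job is handed in when it is done.

```bash
ls; mkdir -p pics; cat > h.py <<'E'
import numpy as np, cv2
from bench import r
from scipy.spatial.transform import Rotation as R
def cam(n):
    c=r.read_camera(n); 
    q=np.array(c["orientation"]); c["R"]=R.from_quat(q[[1,2,3,0]]).as_matrix() if q.size==4 else q
    c["eye"]=np.array(c["eye"]);c["K"]=np.array(c["K"]); return c
def px2z(c,u,v,z):
    d=c["R"]@np.linalg.inv(c["K"])@np.array([u,v,1.]); s=(z-c["eye"][2])/d[2]; return c["eye"]+s*d
def proj(c,p):
    q=c["K"]@(c["R"].T@(np.array(p,float)-c["eye"])); return q[:2]/q[2]
def snap(n,name):
    c=cam(n); cv2.imwrite(f"pics/{name}.png",c["frame"][...,::-1]); 
    import pickle; pickle.dump(c,open(f"pics/{name}.pkl","wb")); return c
def load(name):
    import pickle; return pickle.load(open(f"pics/{name}.pkl","rb"))
E
python3 - <<'E'
from h import *
for n in("side","top","wrist"):
    c=snap(n,n+"0"); print(n,c["K"].tolist(),c["eye"],c["R"].round(3).tolist())
print(r.sense())
E
```

```text
pics
side [[453.96633898540983, 0.0, 321.5039542963965], [0.0, 453.96633898540983, 191.08218288792546], [0.0, 0.0, 1.0]] [210.15387952 518.68760075 558.24333726] [[-0.921, -0.183, 0.345], [-0.389, 0.486, -0.783], [-0.024, -0.855, -0.518]]
top [[430.87633373085913, 0.0, 316.935122487963], [0.0, 430.87633373085913, 202.3756084881425], [0.0, 0.0, 1.0]] [ 414.34747312 -252.46969485  999.10257022] [[-0.014, -0.986, 0.169], [-0.999, 0.02, 0.031], [-0.034, -0.168, -0.985]]
wrist [[308.52235169948017, 0.0, 316.47636185297756], [0.0, 308.52235169948017, 201.7829164208988], [0.0, 0.0, 1.0]] [ 222.90653035 -482.10275235  383.66205832] [[0.285, -0.918, -0.277], [-0.958, -0.274, -0.08], [-0.002, 0.288, -0.958]]
{'clock': 0.15, 'joint_pos': array([-1.50338757e+00,  3.13284906e-01,  1.49820853e+00, -9.24582686e-06,
        1.33099552e+00, -2.23428721e-01]), 'dq': array([-0.00049367, -0.00055422, -0.00162501,  0.00228088, -0.00021055,
       -0.00094959]), 'joint_efforts': array([ 9.66398511e-04, -4.02306104e+01, -2.52317977e+01,  6.94171409e-02,
        3.43523466e-02, -7.75861167e-05]), 'ee_pos': array([ 150.51779166, -502.93691494,  404.33152809]), 'tcp_rot': array([-4.47137939e-04,  9.89445056e-01,  1.44907837e-01,  3.04483171e-05]), 'wrist_force': array([-0.21027247,  0.00927304, -0.38315886]), 'wrist_torque': array([-0.02499729,  0.04017655,  0.02479289]), 'finger_gap': 88.23651498034313}
```

View pics/top0.png

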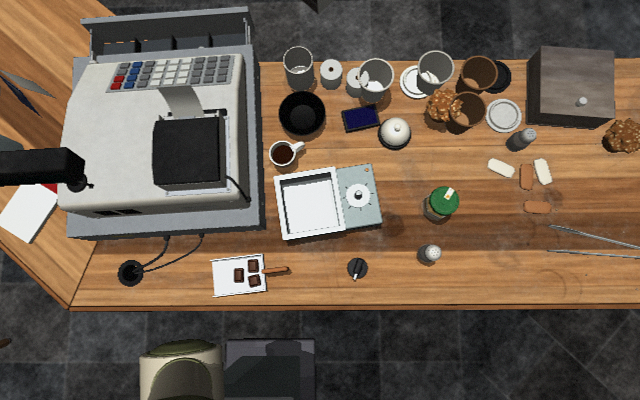

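View pics/side0.png

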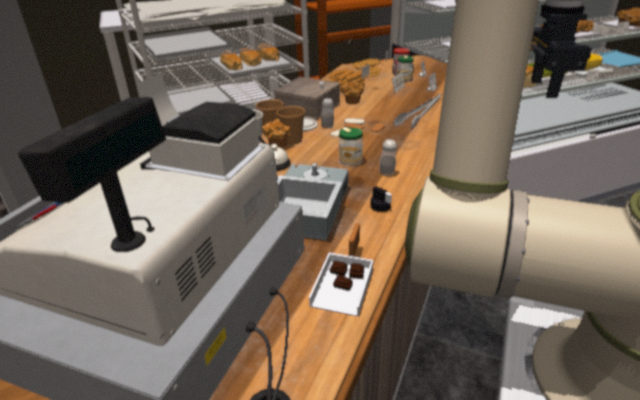

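View pics/wrist0.png

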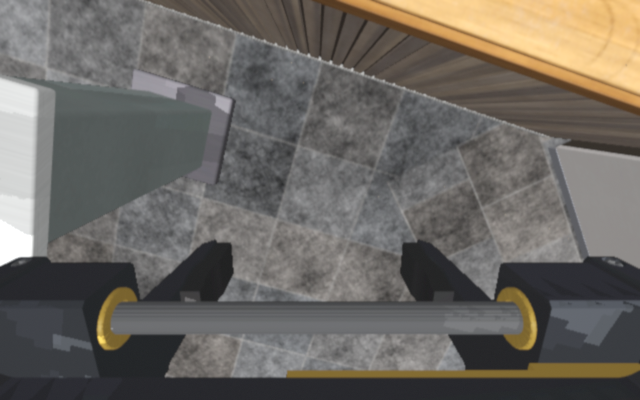

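```bash
python3 - <<'E'
from h import *
c=load("top0"); f=c["frame"][...,::-1]
a=cv2.resize(f[150:310,200:400],(800,640)[:2],interpolation=cv2.INTER_CUBIC); a=cv2.resize(f[160:310,200:400],(800,600),interpolation=cv2.INTER_CUBIC)
cv2.imwrite("pics/topz.png",a)
E
```

```text
(no output)
```

View pics/topz.png

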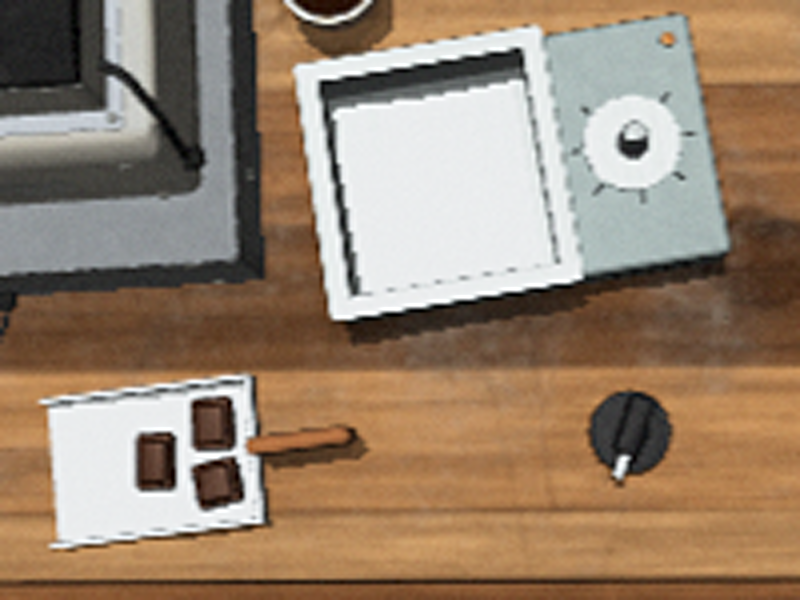

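```bash
python3 - <<'E'
from h import *
c=load("top0")
P=lambda u,v,z: px2z(c,200+u/4,160+v/4,z)[:2]
rim=[P(*q,62) for q in((296,66),(333,320),(583,283),(545,26))]
print("rim",np.round(rim,1).tolist(),[np.linalg.norm(rim[i]-rim[(i+1)%4]).round(1) for i in range(4)])
ct=np.mean(rim,0); box=[P(688,14,50),P(728,250,50)]; print("pan",ct,"box",box)
print("shaft",P(633,132,76))
xa=(rim[0]-rim[1])+(rim[3]-rim[2]); print("yaw melter",np.arctan2(xa[1],xa[0]))
for n,q in dict(tb1=(250,376,22),tb2=(266,524,22),tf1=(41,401,22),tf2=(51,547,22),hfar=(350,433,59),hnear=(252,443,59),
  knob=(631,432,21),nose=(621,480,34),bartop=(638,395,46),barmid=(631,425,46)).items(): print(n,P(*q).round(1))
E
```

```text
rim [[635.7, -127.3], [493.3, -148.0], [511.1, -284.5], [655.5, -267.0]] [np.float64(143.9), np.float64(137.7), np.float64(145.5), np.float64(141.1)]
pan [ 573.88556634 -206.71208233] box [array([ 663.71920834, -348.07738183]), array([ 529.13145189, -365.26067521])]
shaft [ 591.49563573 -313.30566134]
yaw melter 0.13215473439501557
tb1 [465.7 -96.3]
tb2 [ 383.4 -105.9]
tf1 [453.5  22.7]
tf2 [372.4  14.8]
hfar [ 432.3 -156.8]
hnear [ 427.7 -103.6]
knob [ 431.2 -310.6]
nose [ 405.  -303.6]
bartop [ 450.7 -313.6]
barmid [ 434.5 -309.2]
```

```bash
python3 -m handwheel '[[[12,16,0],0.06],[[20,27,-5],0.1],[[20,27,-5],0.1],[[20,27,-5],0.1],[[20,27,-5],0.1],[[20,27,-5],0.1],[[20,27,-5],0.1],[[20,27,-5],0.1],[[20,27,-5],0.1],[[20,27,-5],0.1]]' 1 40; python3 -m handwheel '[[[20,27,-10],0.1],[[20,27,-10],0.1],[[20,27,-10],0.1],[[15,20,-10],0.1],[[10,12,-5],0.016],[[0,0,0],0],[[0,0,0],0]]'
python3 - <<'E'
from h import *
c=snap("wrist","w1"); s=r.sense(); print(s["ee_pos"],s["tcp_rot"],s["joint_pos"],s["wrist_force"])
E
```

```text
clock: 0.98
ee_pos: [343.1, -242.4, 359.5]
tcp_rot: [-0.0, 0.809, 0.587, 0.0]
wrist_force: [0.3, -0.6, 0.3]
finger_gap: 88.3
clock: 1.57
ee_pos: [427.5, -130.8, 314.6]
tcp_rot: [-0.0, 0.672, 0.74, -0.0]
wrist_force: [0.1, 0.6, 0.8]
finger_gap: 88.2
[ 427.3103167  -131.35107741  314.84746145] [-1.12421440e-05  6.72570607e-01  7.40032949e-01 -1.15748369e-04] [-5.61362396e-01  2.42855054e-01  1.84562233e+00 -2.57726082e-04
  1.05317803e+00 -6.56677244e-01] [ 0.65641749 -0.51625837  0.76989219]
```

View pics/w1.png

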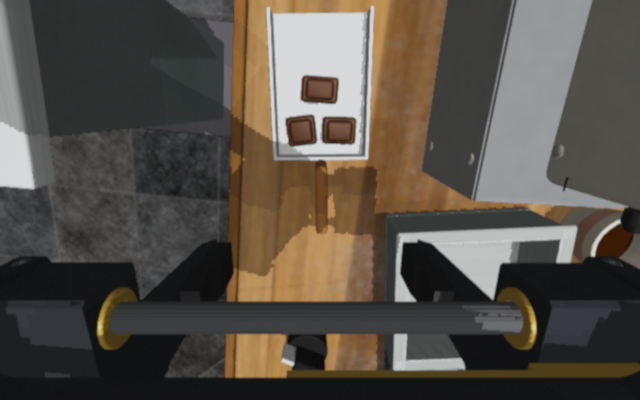

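```bash
python3 - <<'E'
from h import *
c=load("w1")
for n,q in dict(hfar=(320,161,59),hnear=(321,231,59),b1=(276,159,22),b2=(369,158,22),f1=(267,11,22),f2=(373,8,22)).items(): print(n,px2z(c,*q).round(1))
s=r.sense();q=s["tcp_rot"];print(R.from_quat(q[[1,2,3,0]]).as_matrix().round(3))
for rr in (147,120): print(proj(c,s["ee_pos"]-[0,0,rr]))
E
```

```text
hfar [427.5 -94.7  59. ]
hnear [ 434.  -151.9   59. ]
b1 [ 389.5 -102.5   22. ]
b2 [471.2 -93.8  22. ]
f1 [375.9  11.9  22. ]
f2 [457.5  21.7  22. ]
[[-0.095  0.995 -0.   ]
 [ 0.995  0.095 -0.   ]
 [-0.    -0.    -1.   ]]
[314.14471513 277.74831662]
[313.55170529 315.20987955]
```

```bash
python3 -m handwheel '[[[3,4,-10],0.012],[[0,0,-20],0],[[0,0,-25],0],[[0,0,-25],0],[[0,0,-25],0],[[0,0,-15],0],[[0,0,-7],0],[[0,0,0],0],[[0,0,0],0]]'
python3 -m handwheel '[[[0,0,0],0],[[0,0,0],0],[[0,0,0],0],[[0,0,0],0],[[0,0,0],0],[[0,0,0],0],[[0,0,0],0],[[0,0,0],0]]' -1 50
```

```text
clock: 2.37
ee_pos: [430.5, -127.4, 188.1]
tcp_rot: [0.0, 0.668, 0.744, 0.0]
wrist_force: [1.1, -0.2, 1.3]
finger_gap: 88.1
clock: 3.03
ee_pos: [430.5, -127.0, 187.7]
tcp_rot: [-0.0, 0.668, 0.744, 0.0]
wrist_force: [-0.2, 0.9, -0.1]
finger_gap: 37.1
```

```bash
python3 -m handwheel '[[[0,0,0],0],[[0,0,0],0],[[0,0,0],0],[[0,0,0],0],[[0,0,0],0],[[0,0,0],0],[[0,0,0],0],[[0,0,0],0]]' -1 50
python3 -m handwheel '[[[0,0,3],0],[[0,0,6],0],[[0,0,6],0],[[0,0,6],0],[[0,0,6],0],[[0,0,3],0],[[0,0,0],0]]'
python3 - <<'E'
from h import *
c=snap("side","s2"); snap("wrist","w2"); s=r.sense(); print(s["wrist_force"],s["wrist_torque"])
f=c["frame"][150:350,240:500,::-1];cv2.imwrite("pics/s2z.png",cv2.resize(f,None,fx=3,fy=3))
E
```

```text
clock: 3.7
ee_pos: [430.5, -127.0, 187.7]
tcp_rot: [0.0, 0.668, 0.744, 0.0]
wrist_force: [0.9, 0.3, -0.7]
finger_gap: 9.3
clock: 4.28
ee_pos: [430.6, -127.0, 218.6]
tcp_rot: [0.001, 0.668, 0.744, 0.0]
wrist_force: [-0.0, 0.2, -1.9]
finger_gap: 9.5
[ 0.687397   -0.04471379 -2.79266201] [-0.22311813 -0.09831166  0.01213156]
```

View pics/s2z.png

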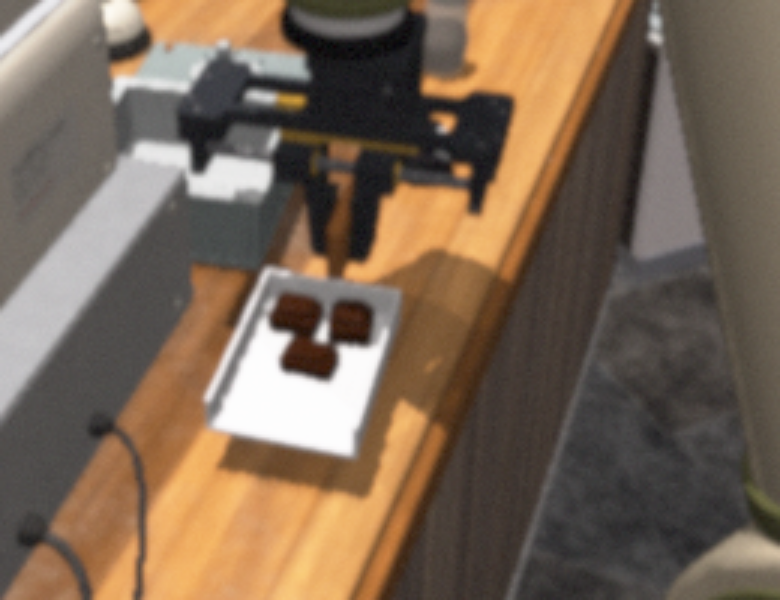

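View pics/w2.png

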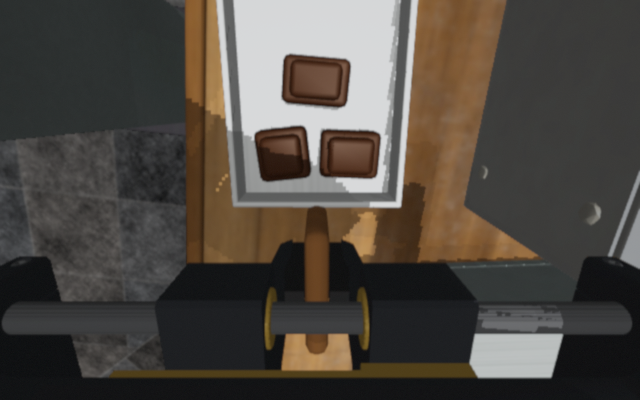

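```bash
python3 -m handwheel '[[[-2,-3,3],0],[[-5,-8,6],0],[[-8,-13,8],0],[[-9,-15,8],0],[[-9,-15,8],0],[[-9,-15,8],0],[[-9,-15,8],0],[[-8,-13,6],0],[[-5,-8,4],0],[[-2,-3,1],0]]'
python3 -m handwheel '[[[0,0,0],-0.03],[[0,0,0],-0.06],[[0,0,0],-0.09],[[0,0,0],-0.1],[[0,0,0],-0.1],[[0,0,0],-0.1],[[0,0,0],-0.1],[[0,0,0],-0.1],[[0,0,0],-0.1],[[0,0,0],-0.1]]'
python3 -m handwheel '[[[0,0,0],-0.1],[[0,0,0],-0.1],[[0,0,0],-0.1],[[0,0,0],-0.1],[[0,0,0],-0.1],[[0,0,0],-0.08],[[0,0,0],-0.056],[[0,0,0],-0.03],[[0,0,0],0],[[0,0,0],0]]'
python3 - <<'E'
from h import *
c=snap("wrist","w3"); c=snap("top","t3"); s=r.sense(); print(s["ee_pos"],s["tcp_rot"],s["wrist_torque"],s["joint_pos"])
f=c["frame"][130:310,200:440,::-1];cv2.imwrite("pics/t3z.png",cv2.resize(f,None,fx=3.3,fy=3.3))
E
```

```text
clock: 5.22
ee_pos: [363.8, -236.2, 278.5]
tcp_rot: [0.001, 0.669, 0.744, -0.0]
wrist_force: [-0.0, 0.2, -2.3]
finger_gap: 9.5
clock: 6.05
ee_pos: [364.5, -234.6, 277.4]
tcp_rot: [-0.001, 0.922, 0.387, -0.0]
wrist_force: [0.1, -1.2, -2.2]
finger_gap: 9.9
clock: 6.88
ee_pos: [364.5, -234.7, 277.5]
tcp_rot: [-0.0, 0.998, 0.067, -0.0]
wrist_force: [0.0, -0.5, -1.7]
finger_gap: 9.6
[ 364.49801659 -234.80784931  277.58174375] [-2.24777357e-04  9.97758801e-01  6.69126584e-02 -1.46893606e-04] [-0.03754017  0.12681126 -0.06633757] [-8.43847992e-01  2.73214880e-01  1.92345326e+00  5.36927548e-05
  9.45459789e-01  5.92991507e-01]
```

View pics/t3z.png

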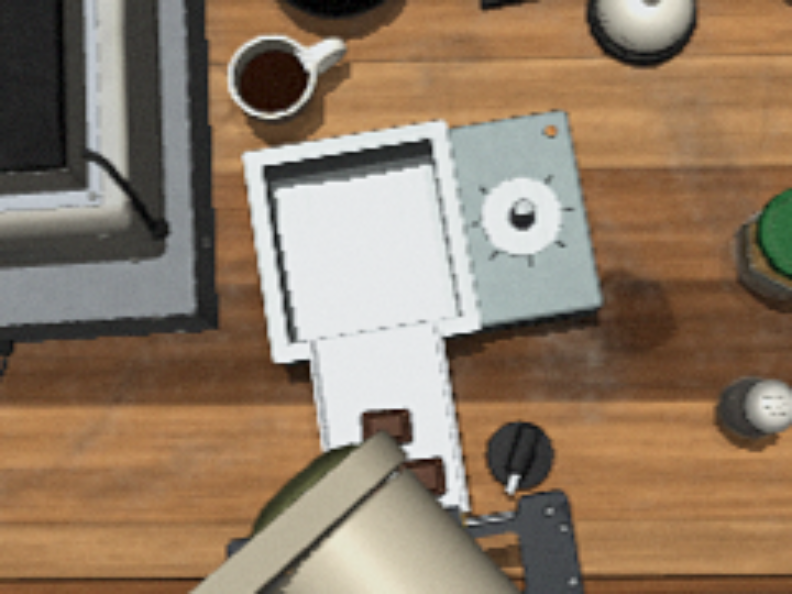

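View pics/w3.png

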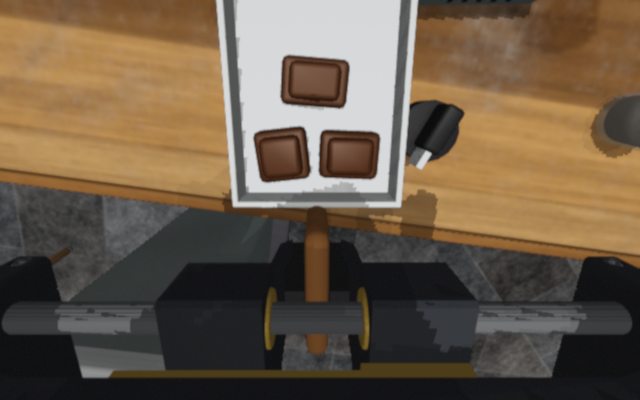

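```bash
python3 -m handwheel '[[[2,0.3,0],0],[[5,0.7,-3],0],[[6,0.8,-5],0],[[6,0.8,-6],0],[[4,0.5,-5],0],[[2,0.2,-3],0],[[0,0,-2],0],[[0,0,0],0],[[0,0,0],0]]'
python3 -m handwheel '[[[0,0,0],0],[[0,0,0],0],[[0,0,0],0]]' - 20
python3 -m handwheel '[[[0,0,0],0],[[0,0,0],0],[[0,0,0],0]]' - 12
python3 - <<'E'
from h import *
c=snap("wrist","w4"); c=snap("side","s4"); s=r.sense(); print(s["ee_pos"],s["wrist_force"],s["wrist_torque"])
f=c["frame"][120:300,240:480,::-1];cv2.imwrite("pics/s4z.png",cv2.resize(f,None,fx=3.3,fy=3.3))
E
```

```text
clock: 7.73
ee_pos: [389.4, -231.7, 253.7]
tcp_rot: [-0.0, 0.998, 0.066, -0.0]
wrist_force: [0.4, -0.3, -2.8]
finger_gap: 9.8
clock: 7.98
ee_pos: [389.5, -231.7, 253.9]
tcp_rot: [0.0, 0.998, 0.066, 0.0]
wrist_force: [0.4, -0.1, -2.5]
finger_gap: 9.7
clock: 8.23
ee_pos: [389.5, -231.7, 253.8]
tcp_rot: [0.0, 0.998, 0.066, 0.0]
wrist_force: [-0.4, 0.2, -1.4]
finger_gap: 9.6
[ 389.52814793 -231.68704066  253.78337122] [-0.4101355  -0.5752339  -1.57127003] [ 0.01310236  0.16451087 -0.09328211]
```

View pics/s4z.png

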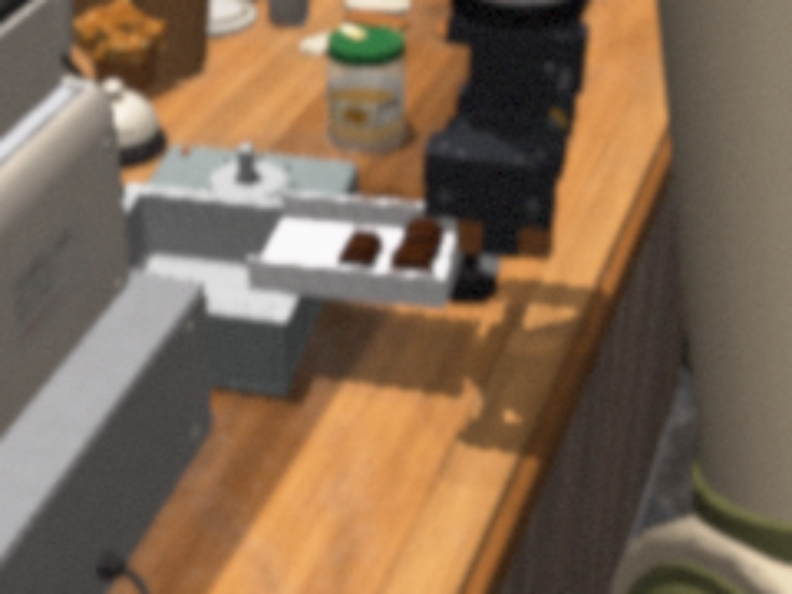

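View pics/w4.png

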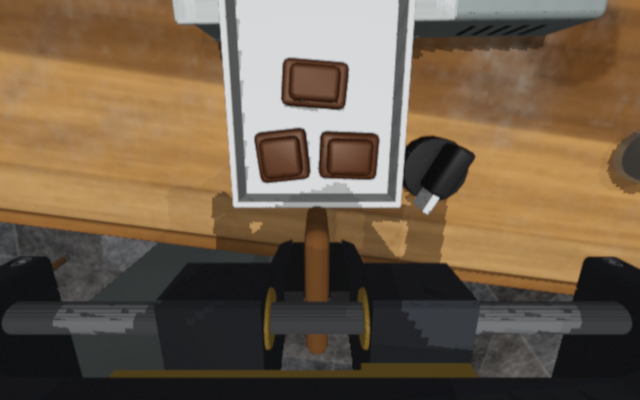

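```bash
python3 -m handwheel '[[[0,0,0],0],[[0,0,0],0],[[0,0,0],0],[[1,0.1,3],0],[[1,0.1,4],0],[[2,0.2,4],0],[[2,0.2,4],0],[[2,0.3,3],0],[[0,0,0],0],[[0,0,0],0]]' - 6
python3 - <<'E'
from h import *
c=snap("wrist","w5"); c=snap("side","s5"); s=r.sense(); print(s["ee_pos"],s["wrist_force"],s["wrist_torque"])
f=c["frame"][120:300,240:480,::-1];cv2.imwrite("pics/s5z.png",cv2.resize(f,None,fx=3.3,fy=3.3))
E
```

```text
clock: 9.17
ee_pos: [397.7, -230.8, 272.0]
tcp_rot: [0.0, 0.998, 0.066, 0.0]
wrist_force: [1.4, -0.5, -0.4]
finger_gap: 9.6
[ 397.58019197 -230.78160364  271.73174356] [ 0.69310305 -0.30655489 -0.10648219] [-0.0038189  -0.21478372 -0.00036547]
```

View pics/s5z.png

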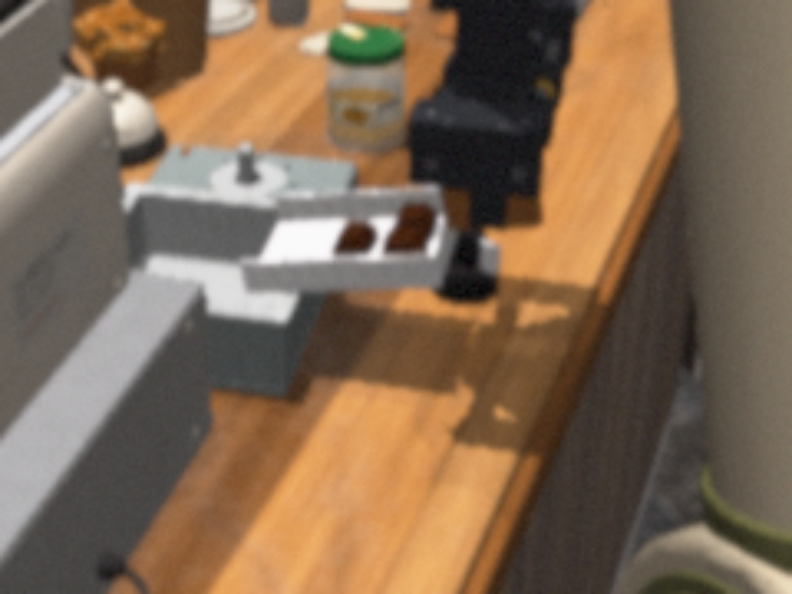

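View pics/w5.png

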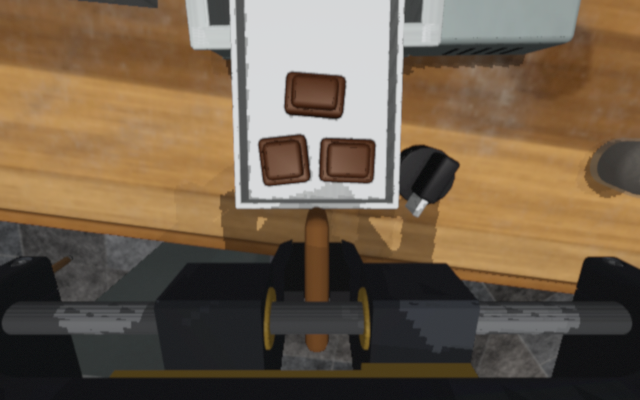

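```bash
python3 -m handwheel '[[[1,0.1,3],0],[[2,0.2,4],0],[[3,0.4,4],0],[[3,0.4,4],0],[[3,0.4,4],0],[[4,0.5,4],0],[[4,0.5,4],0],[[4,0.5,4],0],[[2,0.3,2],0],[[0,0,0],0]]' - 6
python3 - <<'E'
from h import *
c=snap("wrist","w6"); c=snap("side","s6"); s=r.sense(); print(s["ee_pos"],s["wrist_force"],s["wrist_torque"])
f=c["frame"][120:300,240:480,::-1];cv2.imwrite("pics/s6z.png",cv2.resize(f,None,fx=3.3,fy=3.3))
E
```

```text
clock: 10.1
ee_pos: [424.0, -227.4, 305.2]
tcp_rot: [0.0, 0.998, 0.067, 0.0]
wrist_force: [-0.1, -0.0, -0.3]
finger_gap: 9.9
[ 423.61490585 -227.43827413  304.79224907] [ 0.45726507  0.32233535 -0.39260712] [-0.00657642 -0.23537718  0.01660259]
```

View pics/s6z.png

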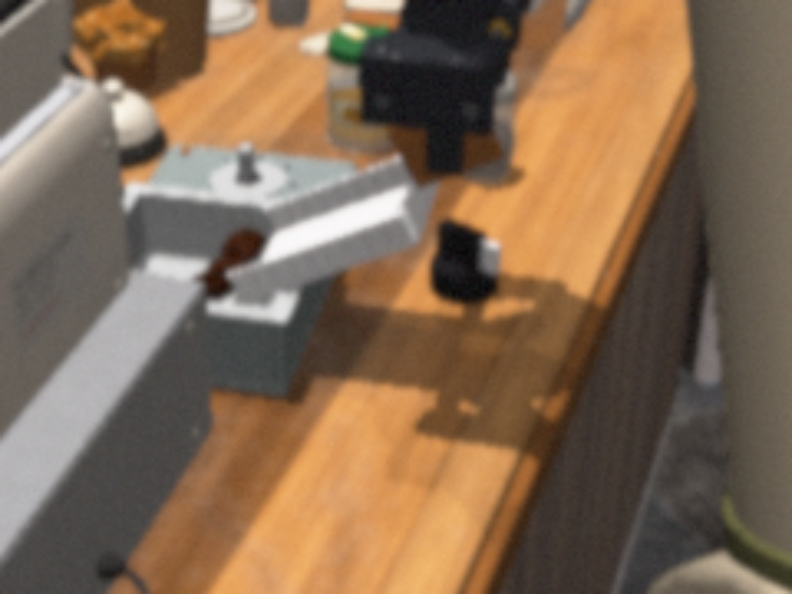

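View pics/w6.png

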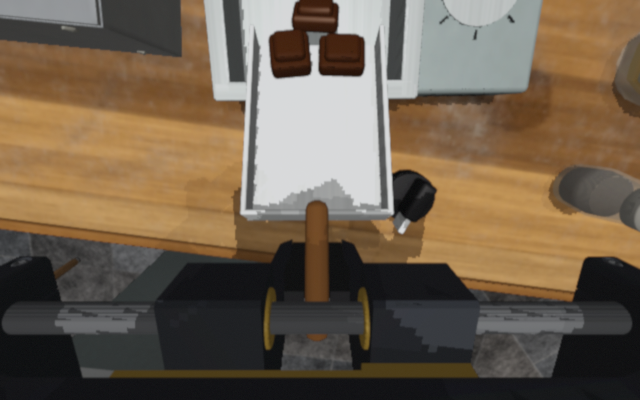

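Chunks are sliding off the lip (around px 315,40 in wrist). Wait a moment and look.

```bash
python3 -m handwheel '[[[0,0,0],0],[[0,0,0],0],[[0,0,0],0],[[0,0,0],0]]'
python3 - <<'E'
from h import *
c=snap("wrist","w7"); c2=snap("top","t7"); 
f=c2["frame"][130:310,200:440,::-1];f=cv2.resize(f,None,fx=2,fy=2); g=c["frame"][...,::-1][:240]
o=np.zeros((600,640,3),np.uint8); o[:240]=g; o[240:600,:480]=f
cv2.imwrite("pics/w7c.png",o)
E
```

```text
clock: 10.53
ee_pos: [423.5, -227.5, 304.7]
tcp_rot: [-0.0, 0.998, 0.066, 0.0]
wrist_force: [0.7, -0.5, -0.5]
finger_gap: 9.9
```

View pics/w7c.png

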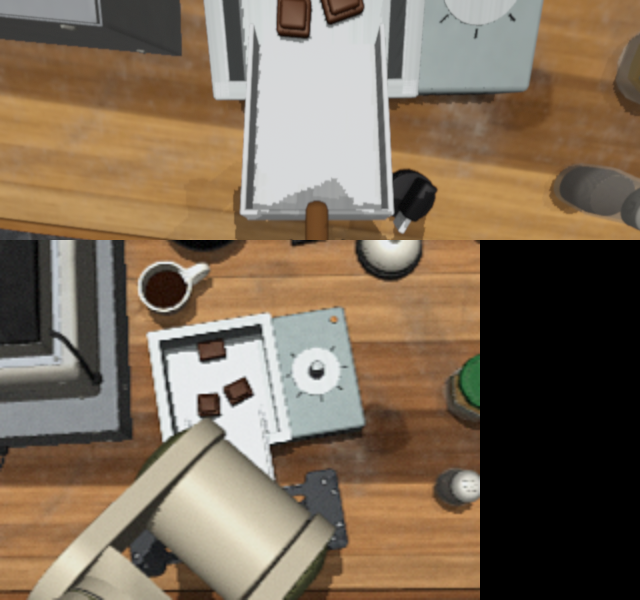

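```bash
python3 -m handwheel '[[[-3,-0.4,-3],0],[[-4,-0.5,-5],0],[[-4,-0.5,-5],0],[[-4,-0.5,-5],0],[[-4,-0.5,-5],0],[[-4,-0.5,-5],0],[[-3,-0.4,-5],0],[[-3,-0.4,-5],0],[[-2,-0.2,-5],0],[[-2,-0.2,-4],0]]' - 6
python3 -m handwheel '[[[-1,-0.1,-4],0],[[0,0,-2],0],[[0,0,0],0],[[0,0,0],0]]' - 6
python3 - <<'E'
from h import *
c=snap("wrist","w8"); c=snap("side","s8"); s=r.sense(); print(s["ee_pos"],s["wrist_force"],s["wrist_torque"])
f=c["frame"][120:300,240:480,::-1];cv2.imwrite("pics/s8z.png",cv2.resize(f,None,fx=3.3,fy=3.3))
E
```

```text
clock: 11.47
ee_pos: [390.3, -231.6, 257.1]
tcp_rot: [-0.0, 0.998, 0.066, -0.0]
wrist_force: [0.2, 0.8, -0.3]
finger_gap: 9.8
clock: 11.8
ee_pos: [389.5, -231.7, 251.6]
tcp_rot: [-0.0, 0.998, 0.066, -0.0]
wrist_force: [-0.1, -0.1, -1.8]
finger_gap: 10.5
[ 389.58702437 -231.63747814  251.79075093] [-0.36290179 -0.48918409 -0.91986038] [-0.03086078  0.11982564 -0.00873328]
```

View pics/s8z.png

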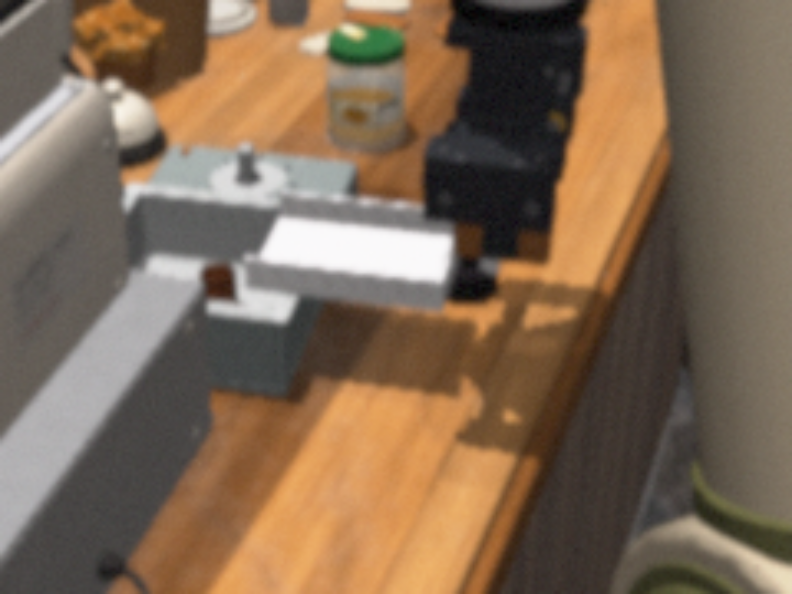

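View pics/w8.png

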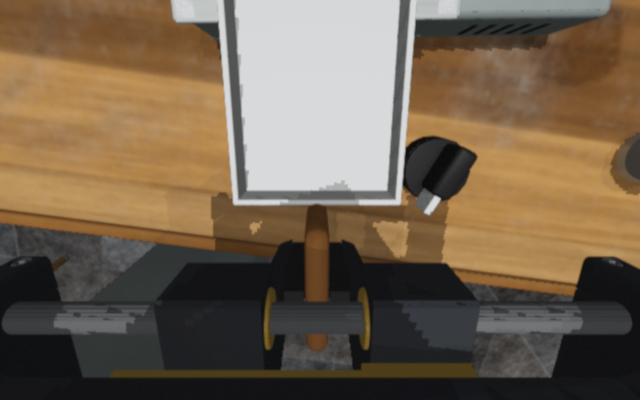

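```bash
python3 -m handwheel '[[[0,0,0],0],[[0,0,0],0],[[0,0,0],0],[[0,0,4],0],[[-3,-0.3,8],0],[[-7,-0.9,8],0],[[-7,-0.9,6],0],[[-5,-0.6,0],0],[[-3,-0.3,0],0]]' - 45
python3 -m handwheel '[[[0,0,0],0.06],[[0,0,0],0.1],[[0,0,0],0.12],[[0,0,0],0.12],[[0,0,0],0.12],[[0,0,0],0.12],[[0,0,0],0.12],[[0,0,0],0.12],[[0,0,0],0.12],[[0,0,0],0.12]]'
python3 -m handwheel '[[[0,0,0],0.12],[[0,0,0],0.12],[[2,3,0],0.1],[[7,12,-4],0.08],[[10,16,-8],0.006],[[10,16,-10],0],[[10,16,-10],0],[[10,16,-10],0],[[9,15,-8],0],[[6,10,-5],0]]'
```

```text
clock: 12.65
ee_pos: [363.7, -234.8, 278.2]
tcp_rot: [0.0, 0.998, 0.066, 0.0]
wrist_force: [-0.8, -0.4, -1.2]
finger_gap: 9.4
clock: 13.48
ee_pos: [364.2, -234.7, 277.5]
tcp_rot: [-0.0, 0.808, 0.589, -0.0]
wrist_force: [-0.1, -0.2, -2.6]
finger_gap: 9.6
clock: 14.32
ee_pos: [428.6, -129.5, 221.8]
tcp_rot: [-0.001, 0.668, 0.744, -0.0]
wrist_force: [0.7, -0.4, -1.7]
finger_gap: 9.6
```

```bash
python3 -m handwheel '[[[1,2,-5],0],[[0,0,-8],0],[[0,0,-7],0],[[0,0,-5],0],[[0,0,-4],0],[[0,0,0],0]]'
python3 -m handwheel '[[[0,0,0],0],[[0,0,0],0],[[0,0,-2],0],[[0,0,-2],0],[[0,0,-1],0],[[0,0,0],0],[[0,0,0],0]]' - 4
python3 - <<'E'
from h import *
c=snap("wrist","w9"); c=snap("side","s9"); s=r.sense(); print(s["ee_pos"],s["wrist_force"],s["wrist_torque"])
f=c["frame"][150:330,240:480,::-1];cv2.imwrite("pics/s9z.png",cv2.resize(f,None,fx=3.3,fy=3.3))
E
```

```text
clock: 14.82
ee_pos: [429.2, -129.1, 193.0]
tcp_rot: [-0.001, 0.668, 0.744, -0.0]
wrist_force: [0.2, 0.1, -1.1]
finger_gap: 9.7
clock: 15.4
ee_pos: [429.6, -128.7, 188.8]
tcp_rot: [0.0, 0.668, 0.744, 0.0]
wrist_force: [-0.2, -0.4, 0.7]
finger_gap: 10.0
[ 429.57368957 -128.67953043  188.8047864 ] [ 0.3080585  -1.21300559  0.10285231] [-0.15924312 -0.1169248  -0.01527723]
```

View pics/s9z.png

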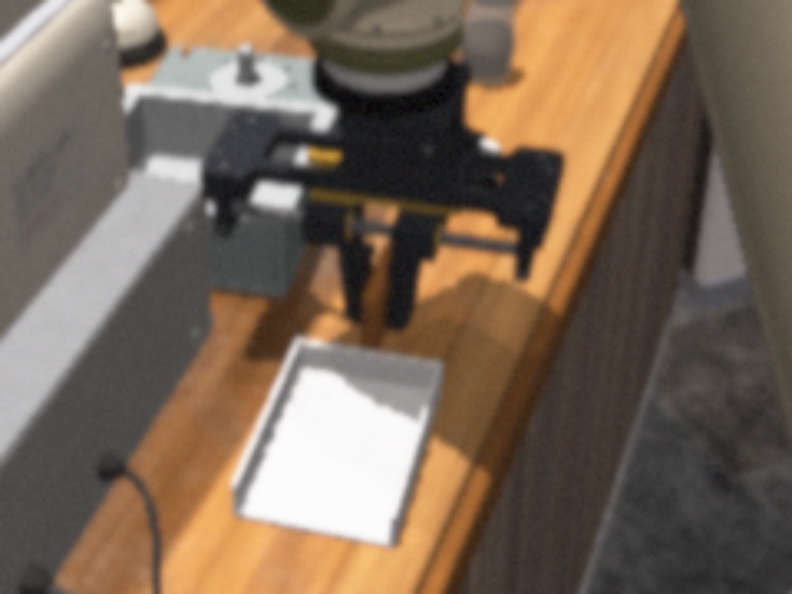

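```bash
python3 -m handwheel '[[[0,0,-1],0],[[0,0,0],0],[[0,0,0],0],[[0,0,0],0],[[0,0,0],0],[[0,0,0],0],[[0,0,0],0],[[0,0,0],0]]' 0 20
python3 -m handwheel '[[[0,0,3],0],[[0,0,10],0],[[0,0,25],0],[[0,0,30],0],[[0,-10,30],-0.05],[[0,-20,20],-0.1],[[0,-25,10],-0.12],[[0,-25,0],-0.12],[[0,-25,0],-0.12],[[0,-25,0],-0.12]]'
python3 - <<'E'
from h import *
c=snap("wrist","w10"); c=snap("top","t10"); s=r.sense(); print(s["ee_pos"],s["tcp_rot"],s["finger_gap"],s["joint_pos"])
f=c["frame"][130:310,200:440,::-1];cv2.imwrite("pics/t10z.png",cv2.resize(f,None,fx=3.3,fy=3.3))
E
```

```text
clock: 16.17
ee_pos: [429.5, -128.7, 187.7]
tcp_rot: [0.0, 0.668, 0.744, -0.0]
wrist_force: [0.5, 0.7, -0.6]
finger_gap: 43.9
clock: 17.0
ee_pos: [429.3, -259.8, 316.2]
tcp_rot: [0.0, 0.867, 0.498, 0.0]
wrist_force: [0.2, 0.3, 0.4]
finger_gap: 44.5
[ 429.21294605 -261.20169821  315.84365767] [ 5.41065792e-04  8.67135639e-01  4.98071772e-01 -3.79600635e-05] 44.19929671425917 [-7.80216104e-01  3.54282099e-01  1.68779584e+00 -4.05376103e-04
  1.09849179e+00 -2.51983064e-01]
```

View pics/t10z.png

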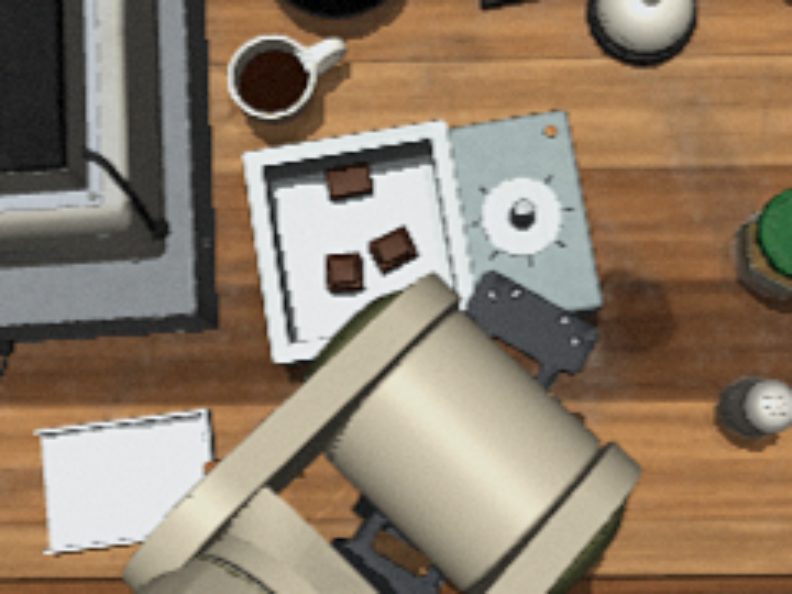

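View pics/w10.png

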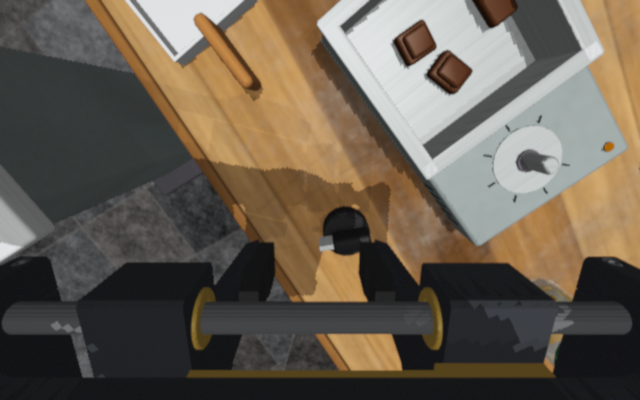

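```bash
python3 - <<'E'
from h import *
c=load("w10"); f=c["frame"][...,::-1]
a=cv2.resize(f[195:265,300:390],None,fx=8,fy=8,interpolation=cv2.INTER_CUBIC); cv2.imwrite("pics/k10.png",a)
a=cv2.resize(f[110:210,475:585],None,fx=6,fy=6,interpolation=cv2.INTER_CUBIC); cv2.imwrite("pics/m10.png",a)
E
```

```text
(no output)
```

View pics/k10.png

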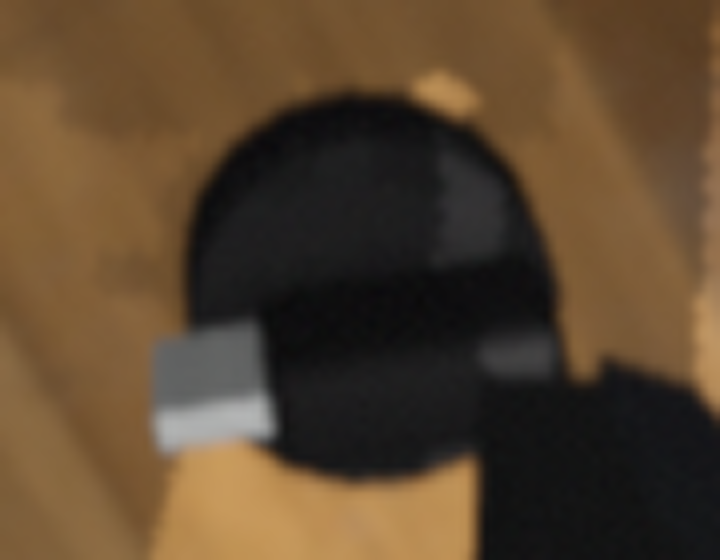

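View pics/m10.png

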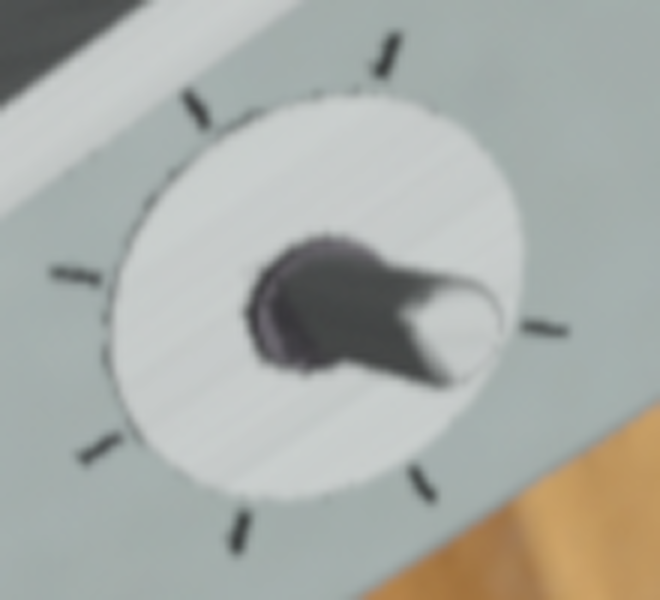

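```bash
python3 - <<'E'
from h import *
c=load("w10"); 
print("shaft top",px2z(c,550.8,165.3,76),"base",px2z(c,529,161,50),"disc",px2z(c,527.8,159.7,50))
print("knob",px2z(c,346.6,230.9,10))
for a,b in(((155,345),(260,320)),((155,410),(270,390)),((158,450),(275,435))):
    A=px2z(c,300+a[0]/8,195+a[1]/8,36);B=px2z(c,300+b[0]/8,195+b[1]/8,36);d=B-A;print(A,B,np.arctan2(d[1],d[0]))
t=load("t10")
print("top: shaft top",px2z(t,200+523/3.3,130+207/3.3,76),"disc",px2z(t,200+521/3.3,130+215/3.3,50))
E
```

```text
shaft top [ 593.49144891 -314.28683741   76.        ] base [ 594.41669606 -316.11759712   50.        ] disc [ 593.93744054 -314.62968738   50.        ]
knob [ 435.08861711 -311.36165539   10.        ]
[ 413.26497882 -294.54900909   36.        ] [ 425.09714064 -297.90904944   36.        ] -0.2766910742755375
[ 409.20554789 -301.53380006   36.        ] [ 421.83033645 -306.01989753   36.        ] -0.34142447344909793
[ 406.97271852 -306.06464033   36.        ] [ 419.55736467 -311.22755091   36.        ] -0.38931528151368927
top: shaft top [ 592.08894665 -313.83349126   76.        ] disc [ 591.60810909 -314.04312598   50.        ]
```

```bash
python3 -m handwheel '[[[0,-4,0],-0.1],[[0,-5,0],-0.12],[[1,-5,0],-0.12],[[1,-5,0],-0.12],[[1,-5,0],-0.12],[[1,-5,0],-0.12],[[0,-5,0],-0.12],[[0,-5,-5],-0.12],[[0,-5,-10],-0.12],[[0,-4,-10],-0.12]]' 1 20
python3 -m handwheel '[[[0,-1,-15],-0.12],[[0,0,-10],-0.05],[[0,0,-5],0],[[0,0,0],0],[[0,0,0],0]]'
python3 - <<'E'
from h import *
c=snap("wrist","w11"); s=r.sense(); print(s["ee_pos"],s["tcp_rot"],s["finger_gap"],s["joint_pos"])
E
```

```text
clock: 17.93
ee_pos: [433.6, -306.2, 290.7]
tcp_rot: [0.0, 0.998, -0.067, 0.0]
wrist_force: [0.8, -0.2, -0.3]
finger_gap: 88.2
clock: 18.35
ee_pos: [433.7, -307.3, 261.1]
tcp_rot: [0.0, 0.989, -0.149, 0.0]
wrist_force: [-0.2, 1.1, 0.5]
finger_gap: 88.2
[ 433.69675058 -307.47064392  261.39518275] [ 2.38322036e-04  9.88852942e-01 -1.48894911e-01  3.27458308e-04] 88.31745264877978 [-8.37261459e-01  4.84368397e-01  1.65358033e+00  5.63450516e-05
  1.00283532e+00  1.03240587e+00]
```

View pics/w11.png

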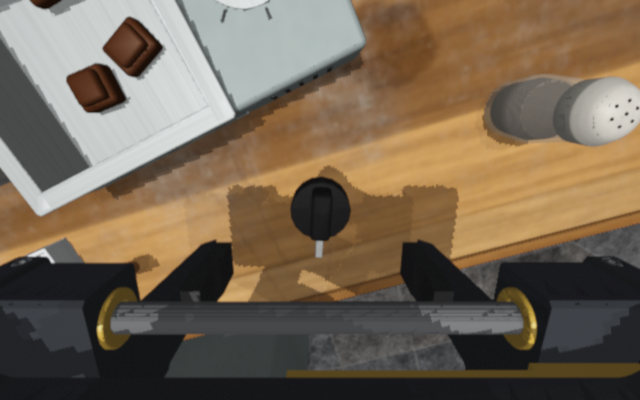

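```bash
python3 - <<'E'
from h import *
c=load("w11"); f=c["frame"][...,::-1]
a=cv2.resize(f[170:265,280:360],None,fx=6.3,fy=6.3,interpolation=cv2.INTER_CUBIC); a=cv2.convertScaleAbs(a,alpha=2.2,beta=20);cv2.imwrite("pics/k11.png",a)
E
```

```text
(no output)
```

View pics/k11.png

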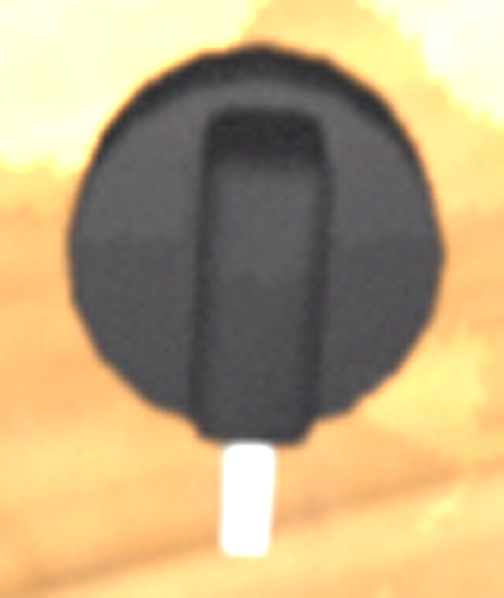

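```bash
python3 - <<'E'
from h import *
c=load("w11"); g=lambda u,v,z:px2z(c,280+u/6.3,170+v/6.3,z)
a=g(268,165,46);b=g(255,438,46);n=g(244,555,40);n0=g(247,445,40);k=g(256,255,21)
print(a,b,np.linalg.norm(a-b),"bar yaw",np.arctan2(*(a-b)[1::-1]),"nose yaw",np.arctan2(*(n0-n)[1::-1]),np.arctan2(*(a-g(244,555,46))[1::-1]))
u=(a-b)/np.linalg.norm(a-b); print("axis from bar", (a+b)/2-3*u, "nose tip axis", n+27*u,"skirt",k)
l,rr=g(70,255,21),g(443,255,21); print("diam",np.linalg.norm(l-rr)); s=r.sense(); print(s["ee_pos"])
E
```

```text
[ 452.37318391 -317.25452431   46.        ] [ 423.32868742 -306.98853124   46.        ] 30.805411708303886 bar yaw -0.33975160811425625 nose yaw -0.3221684797556649 -0.35312118305218076
axis from bar [ 435.02242325 -311.12176905   46.        ] nose tip axis [ 432.76773233 -309.86667568   40.        ] skirt [ 435.26852955 -311.06057618   21.        ]
diam 44.37867659816887
[ 433.69675058 -307.47064392  261.39518275]
```

```bash
python3 -m handwheel '[[[1,-3,-6],-0.04],[[0,-0.5,-15],0],[[0,0,-18],0],[[0,0,-16],0],[[0,0,-10],0],[[0,0,-5],0],[[0,0,-2.5],0],[[0,0,0],0],[[0,0,0],0]]' 0 20
python3 -m handwheel '[[[0,0,0],0],[[0,0,0],0],[[0,0,0],0],[[0,0,0],0],[[0,0,0],0],[[0,0,0],0],[[0,0,0],0],[[0,0,0],0]]' -1 40
python3 - <<'E'
from h import *
c=snap("wrist","w12"); s=r.sense(); print(s["ee_pos"],s["tcp_rot"],s["wrist_force"],s["finger_gap"])
E
```

```text
clock: 19.15
ee_pos: [434.7, -311.3, 189.0]
tcp_rot: [0.0, 0.986, -0.17, 0.0]
wrist_force: [-0.1, -0.3, -0.3]
finger_gap: 44.1
clock: 19.82
ee_pos: [434.5, -311.2, 188.4]
tcp_rot: [0.0, 0.985, -0.17, 0.0]
wrist_force: [-0.6, -0.6, 1.7]
finger_gap: 13.6
[ 434.55086126 -311.1934891   188.3583254 ] [ 7.30240680e-05  9.85488477e-01 -1.69742312e-01  6.11825842e-05] [-1.32783823  0.26620499  2.38620028] 13.458535095985573
```

View pics/w12.png

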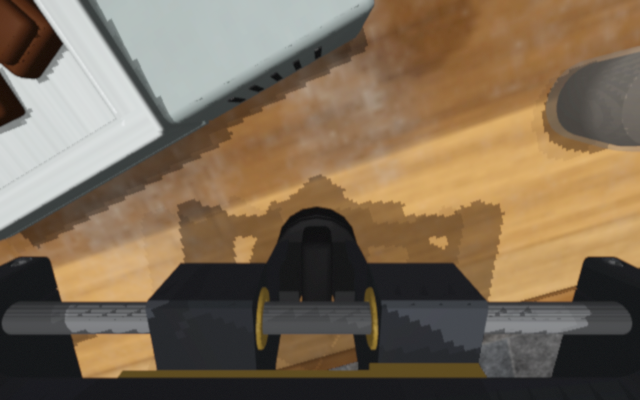

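```bash
python3 - <<'E'
from h import *
c=load("w12"); f=c["frame"][...,::-1]; s=r.sense()
a=cv2.resize(f[195:300,270:365],None,fx=6,fy=6,interpolation=cv2.INTER_CUBIC); a=cv2.convertScaleAbs(a,alpha=2.5,beta=20)
q=s["tcp_rot"];M=R.from_quat(q[[1,2,3,0]]).as_matrix(); p=s["ee_pos"]
# predicted knob skirt circles (z=0,21) & bar top outline if axis at tcp
def draw(pts,col):
    pts=np.array([(proj(c,P)-[270,195]+.5)*6 for P in pts],int).reshape(-1,1,2); cv2.polylines(a,[pts],True,col,1)
t=np.linspace(0,6.28,60)
for z,col in((0,(0,0,255)),(21,(0,255,0))): draw([np.array([p[0]+23*np.cos(x),p[1]+23*np.sin(x),z]) for x in t],col)
draw([np.array([p[0],p[1],46])+M[:,0]*x+M[:,1]*y for x,y in((-14,-7),(20,-7),(20,7),(-14,7))],(255,0,0))
cv2.imwrite("pics/k12.png",a)
E
```

```text
(no output)
```

View pics/k12.png

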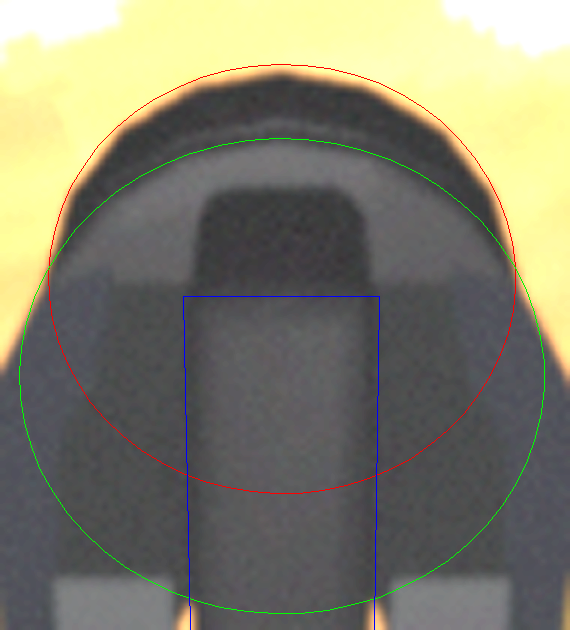

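```bash
python3 -m handwheel '[[[0,0,0],0],[[0,0,0],0],[[0,0,5],0],[[0,0,12],0],[[0,0,18],0],[[0,0,20],0],[[0,0,20],0],[[0,0,16],0],[[5,0,8],0.02],[[10,0,3],0.05]]' - 50
python3 -m handwheel '[[[16,0,0],0.06],[[20,0,0],0.07],[[22,0,0],0.07],[[22,-1,0],0.07],[[22,-1,0],0.07],[[20,-1,0],0.05],[[14,0,0],0.012],[[7,0,0],0],[[0,0,0],0],[[0,0,0],0]]'
python3 - <<'E'
from h import *
s=r.sense(); print(s["ee_pos"],s["tcp_rot"],2*np.arctan2(s["tcp_rot"][2],s["tcp_rot"][1]),s["finger_gap"],s["wrist_force"])
c=snap("side","s13"); snap("top","t13"); snap("wrist","w13")
a=cv2.resize(c["frame"][90:240,250:420,::-1],None,fx=4,fy=4,interpolation=cv2.INTER_CUBIC);cv2.imwrite("pics/s13z.png",a)
E
```

```text
clock: 20.7
ee_pos: [449.6, -311.3, 291.7]
tcp_rot: [0.001, 0.991, -0.135, 0.001]
wrist_force: [0.9, -0.1, -0.4]
finger_gap: 13.7
clock: 21.53
ee_pos: [592.3, -314.1, 289.6]
tcp_rot: [-0.0, 0.998, 0.065, -0.0]
wrist_force: [-0.2, 0.7, -0.2]
finger_gap: 13.5
[ 592.30090117 -314.06059703  289.61857321] [-3.48971270e-04  9.97860044e-01  6.53834136e-02 -4.69590490e-04] 0.1308602005440722 13.518680959037411 [-0.22986257  0.70140927 -0.15544791]
```

View pics/s13z.png

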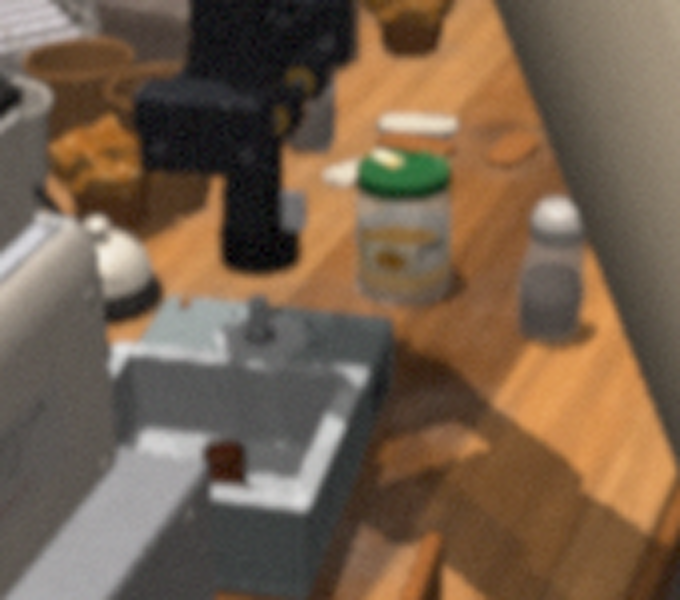

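View pics/w13.png

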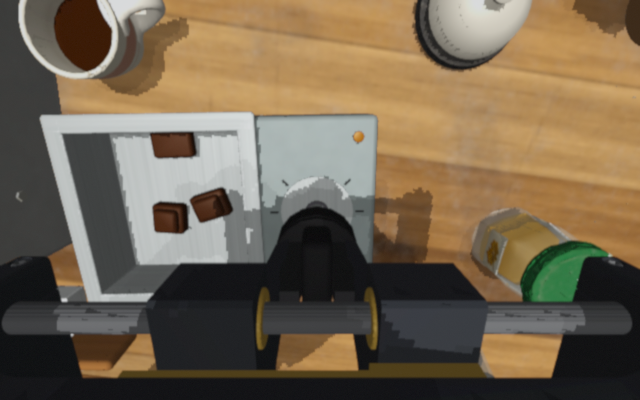

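View pics/t13.png

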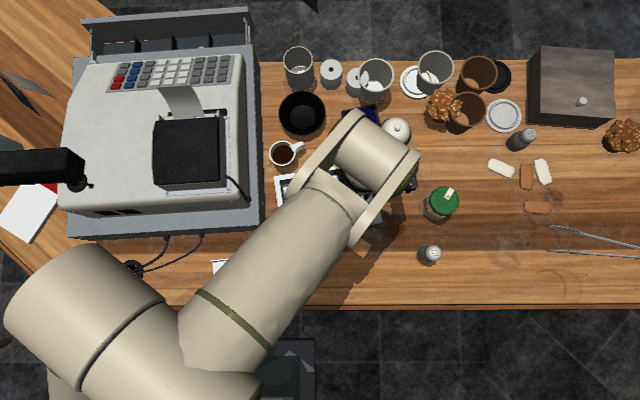

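```bash
python3 - <<'E'
from h import *
c=load("s13"); a=cv2.resize(c["frame"][120:190,280:350,::-1],None,fx=8,fy=8,interpolation=cv2.INTER_CUBIC); a=cv2.convertScaleAbs(a,alpha=1.8,beta=20)
p=r.sense()["ee_pos"]
def ring(rad,z,col):
    t=np.linspace(0,6.28,60); pts=np.array([(proj(c,[p[0]+rad*np.cos(x),p[1]+rad*np.sin(x),z])-[280,120]+.5)*8 for x in t],int).reshape(-1,1,2); cv2.polylines(a,[pts],True,col,1)
z0=p[2]-188.4
ring(23,z0,(0,0,255));ring(23,z0+21,(0,0,255));ring(7,76,(0,255,0));ring(7,50,(0,255,0));ring(20,50,(255,0,0))
cv2.imwrite("pics/s13o.png",a)
c=load("w13"); a=cv2.resize(c["frame"][160:300,250:390,::-1],None,fx=4,fy=4); 
t=np.linspace(0,6.28,60)
for rad,z in((20,50),(23,z0),(23,50)):
    pts=np.array([(proj(c,[p[0]+rad*np.cos(x),p[1]+rad*np.sin(x),z])-[250,160]+.5)*4 for x in t],int).reshape(-1,1,2); cv2.polylines(a,[pts],True,(0,0,255) if z!=50 else (0,255,0),1)
cv2.imwrite("pics/w13o.png",a)
E
```

```text
(no output)
```

View pics/s13o.png

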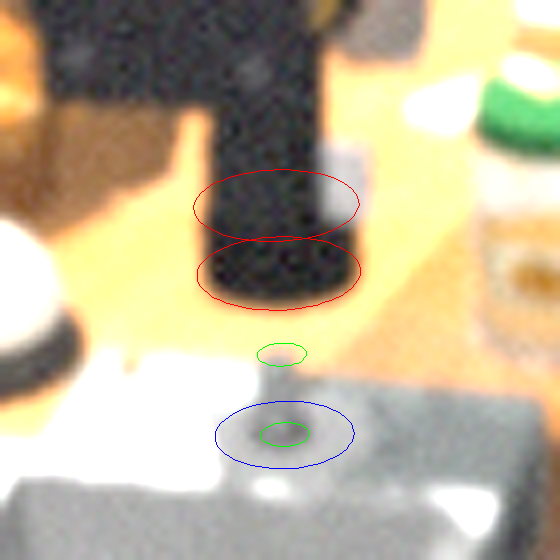

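View pics/w13o.png

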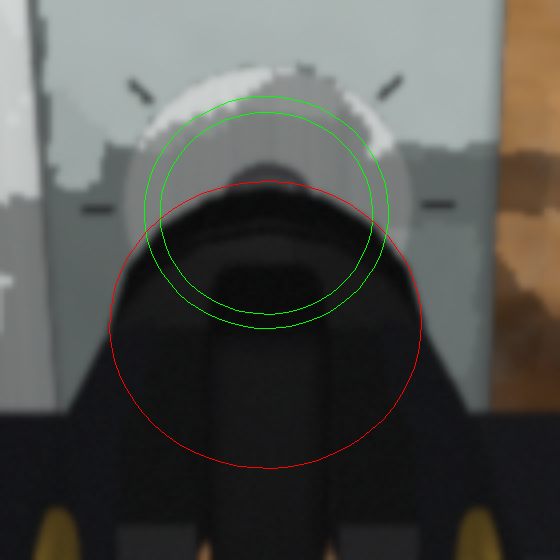

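```bash
python3 - <<'E'
from h import *
p=[592.3,-314.06]
out=[]
for n in("s9","s13","s0"):
    try:c=load(n)
    except: c=load("side0")
    a=cv2.resize(c["frame"][155:185,295:340,::-1],None,fx=17,fy=10,interpolation=cv2.INTER_CUBIC); a=cv2.resize(c["frame"][155:185,295:340,::-1],None,fx=12,fy=12,interpolation=cv2.INTER_CUBIC)[:,:]
    t=np.linspace(0,6.28,60)
    b=a.copy()
    for rad,z in((7,76),(7,50)):
        pts=np.array([(proj(c,[p[0]+rad*np.cos(x),p[1]+rad*np.sin(x),z])-[295,155]+.5)*12 for x in t],int).reshape(-1,1,2); cv2.polylines(b,[pts],True,(0,0,255),1)
    out.append(b)
cv2.imwrite("pics/sh.png",cv2.resize(np.vstack(out),(400,800))[:600] if 0 else np.hstack([cv2.resize(o,(260,174)) for o in out]))
cv2.imwrite("pics/sh1.png",np.vstack([out[0][:290],out[1][:290]]))
E
```

```text
(no output)
```

View pics/sh1.png

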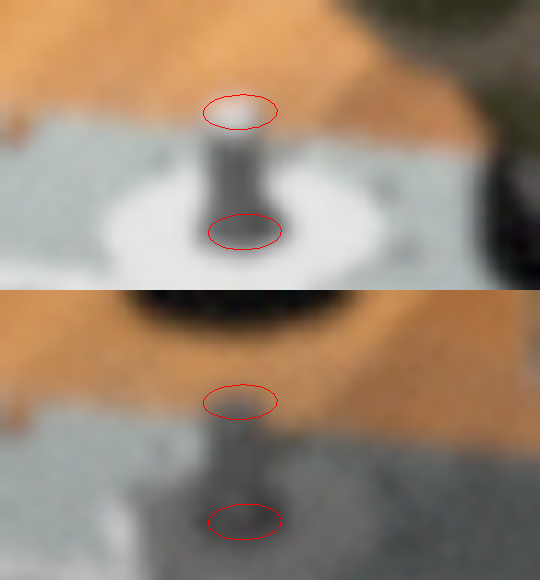

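```bash
python3 -m handwheel '[[[0.8,0,-4],0],[[0,0,-6],0],[[0,0,-6],0],[[0,0,-4],0],[[0,0,-2],0],[[0,0,-1.5],0],[[0,0,-1.5],0],[[0,0,-1],0],[[0,0,0],0]]' - 55
python3 -m handwheel '[[[0,0,-1.5],0],[[0,0,-1.5],0],[[0,0,-1],0],[[0,0,0],0]]'
python3 - <<'E'
from h import *
s=r.sense(); print(s["ee_pos"],s["wrist_force"],s["wrist_torque"],s["finger_gap"])
E
```

```text
clock: 22.43
ee_pos: [593.3, -314.2, 264.1]
tcp_rot: [-0.0, 0.998, 0.065, -0.0]
wrist_force: [0.1, -0.6, 0.3]
finger_gap: 13.2
clock: 22.77
ee_pos: [593.3, -314.1, 259.9]
tcp_rot: [-0.0, 0.998, 0.065, -0.0]
wrist_force: [-0.4, -0.5, -0.3]
finger_gap: 13.4
[ 593.27403112 -314.14551189  259.93411526] [-0.37428613 -0.50524763 -0.34736858] [-0.02211392  0.04310436  0.00730948] 13.39415121766021
```

```bash
python3 -m handwheel '[[[0,0,-2],0],[[0,0,-2],0],[[0,0,-2],0],[[0,0,0],0]]'
python3 -m handwheel '[[[0,0,-2],0],[[0,0,-2],0],[[0,0,0],0],[[0,0,0],0]]'
```

```text
clock: 23.1
ee_pos: [593.2, -314.1, 253.6]
tcp_rot: [-0.0, 0.998, 0.065, -0.0]
wrist_force: [0.1, 0.2, -1.2]
finger_gap: 13.4
clock: 23.43
ee_pos: [593.3, -314.2, 250.1]
tcp_rot: [-0.0, 0.998, 0.065, -0.0]
wrist_force: [0.4, -0.4, -0.4]
finger_gap: 13.4
```

```bash
python3 -m handwheel '[[[0,0,-2],0],[[0,0,-1],0],[[0,0,0],0],[[0,0,0],0]]'
python3 - <<'E'
from h import *
s=r.sense(); print(s["ee_pos"],s["wrist_force"],s["wrist_torque"],s["finger_gap"])
c=snap("side","s14"); a=cv2.resize(c["frame"][100:220,250:400,::-1],None,fx=5,fy=5,interpolation=cv2.INTER_CUBIC);cv2.imwrite("pics/s14z.png",a)
E
```

```text
clock: 23.77
ee_pos: [593.4, -314.2, 247.8]
tcp_rot: [0.0, 0.998, 0.065, 0.0]
wrist_force: [-0.1, -0.1, 3.4]
finger_gap: 13.7
[ 593.39588485 -314.21669863  247.7672959 ] [-0.08319576 -0.10298385  3.36678147] [ 0.0821604   0.04350456 -0.00574218] 13.715554510757002
```

View pics/s14z.png

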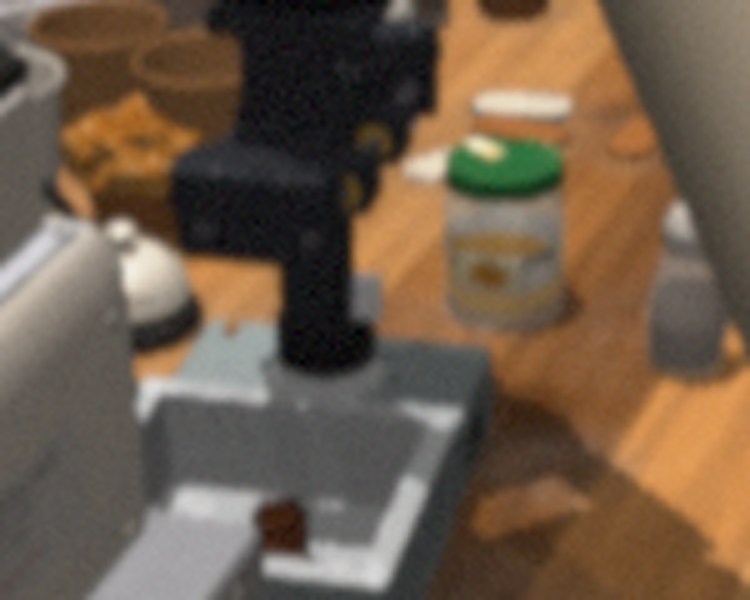

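```bash
python3 -m handwheel '[[[0,0,-1],0],[[0,0,-1.5],0],[[0,0,-1.5],0],[[0,0,-1],0],[[0,0,0],0],[[0,0,0],0]]'
python3 -m handwheel '[[[0,0,-1],0],[[0,0,-1],0],[[0,0,0],0],[[0,0,0],0]]'
python3 -m handwheel '[[[0,0,-1],0],[[0,0,0],0],[[0,0,0],0]]'
```

```text
clock: 24.32
ee_pos: [593.4, -314.2, 243.0]
tcp_rot: [0.0, 0.998, 0.065, 0.0]
wrist_force: [-2.0, 0.7, 7.6]
finger_gap: 13.4
clock: 24.65
ee_pos: [593.4, -314.2, 241.3]
tcp_rot: [0.0, 0.998, 0.065, 0.0]
wrist_force: [-1.6, 1.3, 10.6]
finger_gap: 13.5
clock: 24.9
ee_pos: [593.4, -314.2, 241.2]
tcp_rot: [0.001, 0.998, 0.065, 0.001]
wrist_force: [-3.5, 2.5, 14.5]
finger_gap: 13.5
```

```bash
python3 -m handwheel '[[[0,0,0],0],[[0,0,0],0],[[0,0,0],0]]'
python3 - <<'E'
from h import *
s=r.sense(); print(s["ee_pos"],s["wrist_force"],s["wrist_torque"],s["finger_gap"])
c=snap("side","s15"); w=snap("wrist","w15")
o=np.vstack([cv2.resize(c["frame"][90:340,240:480,::-1],(576,600))[:300],w["frame"][:300,32:608,::-1]]); cv2.imwrite("pics/f15.png",o)
cv2.imwrite("pics/s15z.png",cv2.resize(c["frame"][90:340,240:480,::-1],(576,600)))
E
```

```text
clock: 25.15
ee_pos: [593.4, -314.2, 241.2]
tcp_rot: [0.001, 0.998, 0.065, 0.001]
wrist_force: [-4.5, 3.1, 15.1]
finger_gap: 13.8
[ 593.44707141 -314.20031654  241.19749018] [-4.5364609   3.14741502 15.11691427] [ 0.47039673  0.69210892 -0.02132311] 13.775480766565193
```

View pics/f15.png

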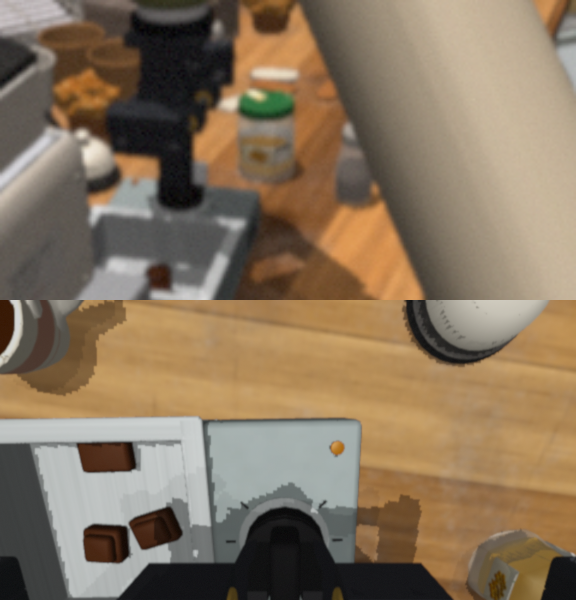

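View pics/s15z.png

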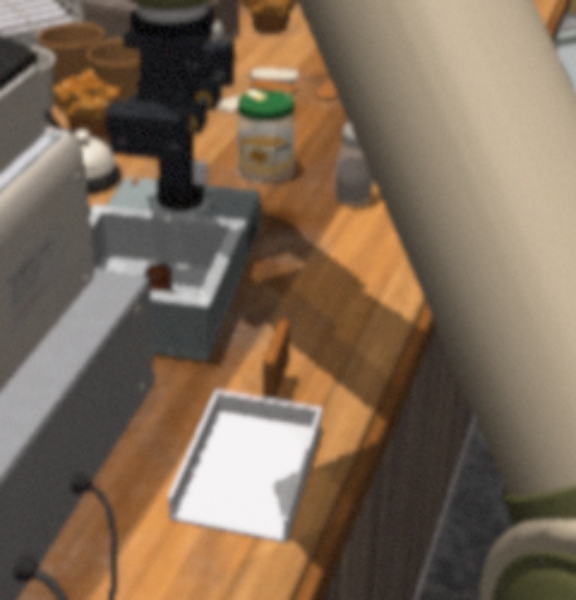

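```bash
python3 - <<'E'
from bench import r
print(r.finish_job())
E
```

```text
the job is handed in; nothing more can be done
None
```

I handed the job in at about 25 s on the robot clock, and every check I could make showed it done; the simulator gave no verdict.

- **Chocolate:** I carried the tray level and rested it on the pan's front rim. With a loose grip I then raised the handle, so it pivoted in the pads and tipped. All three pieces slid into the pan. The wrist and top views show them there, and the fingers never came near them.
- **Tray:** I levelled it on the rim again, then set it down empty at its old place and let go. The last side image shows it flat.
- **Knob:** I gripped it by the bar, turned it to match the melter, and lowered it onto the shaft without resistance. It seated where expected, with a push of about 3.4 N at tool height 248 mm. I then pressed it down another 7 mm; the force rose to about 15 N, so the shaft should be at its stop. I handed in while still holding and pressing it.
- **Other items:** The honey jar, salt shaker and espresso cup look unmoved.

- **Disagreement:** The cameras differed by 1–3 mm on where the knob sat relative to the shaft. I used a compromise of +0.8 mm in x, and the knob went on cleanly.
- **Side force:** At the end there was a sideways force of about 5 N on the wrist.
- **Not measured:** I had no direct reading of the shaft's travel or the finger force. I inferred the travel from tool height and wrist force. For the grip I relied on the 55 N setting and the 13.8 mm finger gap on the 14 mm bar.

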